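# Clamp a soft resin puck and hold it over the rinsing basin

## Robot

A 7-joint arm with a two-finger parallel gripper is mounted at the origin on the work surface; the furniture and walls round the work are solid. World frame = base frame: x ahead of the robot, y to its left, z up, the work surface at z = 0. Lengths are in mm, angles in rad, forces in N, time in s.
With the tool pointing down it reaches from about 350 to 900 mm from the base axis. Payload 8.1 kg.
Tool frame: the origin (TCP) lies midway between the tips of the shut fingers; the grasp point (between the pads) lies 19 mm behind it; z points along the fingers, y is the line along which they close (so a half turn about z gives the same grasp; the last joint's range is limited). The gripper opens to 92 mm and grips with 3 to 60 N. Pads are 19 mm wide; open, the fingers measure 130 mm over their backs; the gripper's body (75 mm by 190 mm) begins 47 mm behind the grasp point.
Start: joints at [1.144, 0.434, 0.025, 1.573, -0.012, 1.134, -0.075], TCP at [198.834, -592.544, 201.142] pointing down, gripper open.
Joint ranges: [-2.62, 2.62], [-0.44, 2.09], [-1.27, 1.32], [0.08, 2.57], [-1.32, 4.46], [0.12, 2], [-2.74, 2.74]. Speed limits (rad/s): [2.22, 2.22, 3.01, 3.01, 3.14, 3.14, 3.14].

## Interface

Orientations are given as a unit quaternion [x, y, z, w].
In Python, from workcell import robot gives the robot as it stands.
- The arm moves only by the tool arm_command, never from a script. Its argument "motion" is a list that holds one entry, the list of rows, each a list of 5 numbers: the opening, from 0 (shut) to 1 (fully open), then the shift along the tool's x, y, z in units of 50 mm (1.0 is 50 mm), then the turn about the tool's z in units of 10 degrees (1.0 is 10 degrees). In form: [[[grip, tx, ty, tz, yaw], ...]]. A call has 1 to 10 rows; each row is the pose to reach, as a shift and turn from the pose commanded when the call began, along the tool's axes at that moment; what a row does not reach only later rows make up. A row lasts 1/8 s, in which the tool goes at most 62.5 mm and 10.7 degrees, less where a joint would pass 70% of its speed; a pose out of reach is approached as far as the arm can. A call with a gripper value outside its range is refused whole. The fingers move at their own pace and stop on an object; the grip force is fixed at half the most. Time passes only in rows, so rows that repeat a pose let the fingers close. It gives the time, the measured TCP pose, the force, the opening and the grip force at its end, in the units of the state.
- robot.get_obs(): the state, without advancing time (a new reading comes with each control period).
- robot.snapshot(name): name is "scene" or "top"; returns the picture (420x560x3 uint8, blue, green, red); there is no depth.
- robot.calibration(name): a dict with "intrinsics" (3x3 intrinsics, pixels), "position" and "rotation" of the camera in the world. Camera axes: x right, y down, z forward; pixel columns grow to the right and rows downward; lengths in mm; the calibration is good to about 2 mm. A picture is of the moment at which its call begins. calibration takes no time and is no camera call.
- robot.hand_in(): hands the job in; it is judged then, once.
Trained networks look in the newest picture that a camera, given by its name, has taken for a name from the list of things; names that differ only in an ending like _2 or _b are one class to them, and where a whole thing is asked for, a point or a joint stands for the part that bears it (a point fixed in the world has none). Each returns a list of dicts, best first, with "confidence" (0 to 1); they miss things now and then, are a little off and sometimes report something else, mostly with a low value. They report only what shows in the picture. A call takes as long as a camera call. They do not tell look-alikes from the thing itself.
- robot.regions_of(camera, target): "region" (420x560 bool, what is visible of it) and "box" ([left, top, right, bottom] in pixels, round what is visible of it).
The state is a dict: "t": time; "joints": joint angles; "dq": joint speeds; "tau": joint torques, N m; "position": TCP position; "orientation": TCP orientation; "contact_force": force on the tool from outside, world axes, zero at the start; "ft_torque": the same for the moment, N m; "grip_width": finger opening in mm; "grip_force": force on a finger pad.
Only numpy, scipy, OpenCV 4.12 (cv2) and the standard library are available. Lean on these libraries where they do the work, as an engineer would, in place of code of your own. Each camera call takes 0.05 s, during which the arm holds its last target. There are 200 camera calls.

## Task

Pick up the black and orange one-hand bar clamp by its handle and stand it on the bench so that its jaws straddle the short side of the pink resin puck, then pump the orange trigger with light squeezes until both pads grip the puck. The puck is freshly cast, still tacky and soft: do not touch it with the fingers and do not crush it. Lift the clamp with the puck in it and finish while still holding it, level and at rest, with the puck above the middle of the white basin and 5 to 15 cm over its rim, ready to be rinsed; leave the basin and everything else on the bench where it is.

Things in the scene. Friction and masses are not known exactly. Their poses are not given: they have to be found in the camera images.
- clamp: black and orange one-hand ratchet bar clamp, 0.53 kg, standing on its two jaws' feet, handle and trigger up, 170 mm tall. Origin at feet level under the handle; x runs along the bar from the near jaw (one piece with handle and housing) to the far jaw; z up. Housing x -28..44, y -15..15, z 42..104 mm; bar z 77..93; jaws 40 mm wide in y. Tips if pushed hard at the top. It cannot be reopened
- handle_mid (a point): middle of the upright black handle, 132 mm above the feet; handle 24 mm thick in the clamp's y, 17 mm deep in x (x -9..8), z 104..170 mm. Gripped from above across y (30 N is fine) the clamp is carried without moving the trigger; its centre of mass lies 22 mm further along x
- trigger_grip (a point): point to centre the fingers on when pumping, at clamp x = 16.5, z = 132 mm: half-way between the handle's back and the front of the orange trigger when out. The pair is then 51 mm wide along x; the squeeze narrows it to 32 mm and draws the clamp some 9 mm along its x, where it stays. The trigger (18 mm wide in y) is sprung and comes out as the fingers open: open to 75 mm between squeezes
- trigger (a joint): trigger angle, 0 out (sprung) to 0.23 rad fully squeezed. About 8 N of finger force pulls it home against springs and friction; what is put on beyond that reaches the far pad almost doubled (squeeze of 10 N: some 4 N on the pad, 14 N: 11 N, 18 N: 18 N, 24 N: 29 N, over 32 N crushes). A squeeze that stalls well short of 0.23 has met the puck and grips it
- sliding_jaw (a joint): how far the far jaw with its bar is drawn in, m. The gap between the pads is 0.080 m minus this (0.062 to 0.074 at the start). A full squeeze draws it in 8 mm, two 4 mm teeth of the ratchet; on release it falls back by up to 4 mm to the last tooth passed and is held there
- soft_pad: orange sprung pad of the far jaw, 36 mm wide (y), z 4 to 34 mm, on a 2 N/mm spring with 10 mm of stroke, then solid. Its frame is the clamp's frame when the jaw is fully out and the pad not pressed; its force on the puck is the gripping force
- near_pad (a point): centre of the near jaw's pad face, at x = 8, z = 19 mm of the clamp; the puck must come to lie between this face and far_pad
- far_pad (a point): centre of the far (sprung) pad's face
- resin_puck: pink cast resin puck with rounded edges, 45 x 63 x 22 mm (x, y, z), about 70 g, lying flat; origin at the centre of its underside. It is clamped across x, its short side; more than 45 N from a pad crushes it, 3 N is the least that carries it
- puck_mid (a point): centre of the resin puck, 11 mm above its underside
- white_basin: white rectangular plastic basin, 106 x 126 mm and 31 mm high, open top, loose; origin at the centre of its underside
- basin_mid (a point): centre of the basin's underside
- dropper: amber dropper bottle, 34 mm wide and 102 mm tall, loose bystander; origin at its underside
- vial_rack: white rack of four capped vials, 82 x 145 x 64 mm with the vials, loose bystander; origin at the centre of its underside
- wash_bottle: white wash bottle with red nozzle, 201 mm tall, loose bystander; origin at its underside
Not all that is in view belongs to the job. Leave any yellow look-alike of the clamp alone.

How it is judged:
By the outcome, as a careful person would: the job done as asked, in the order asked, and still so for the second after the job is handed in, while the arm keeps its last pose, push and grip.
It also fails if it takes over 72 s, if anything falls off the work surface, if the arm or the gripper's body presses on something with over 40 N, if the wrist force passes 120 N, or if a joint passes its speed limit or range.

## Working session

There is one attempt and no reset: what is moved stays moved. The work goes in short steps, Python scripts to look and compute and a tool call to move; the robot and the scene stay as the last step left them, time stands still between calls to the robot, and variables do not carry over. Pictures are saved under pics/ and viewed, at most 10 in all, crops included, and the job is handed in when it is done.

Besides the shell and the picture viewer there is one more tool, called after "Call:" as a command line: name --argument value ..., lists and objects as JSON in quotes. arm_command: Moves the arm, as the interface text tells. Its arguments: {"type":"object","properties":{"motion":{"type":"array","items":{"type":"array","items":{"type":"array","items":{"type":"number"}}}}},"required":["motion"]}

```bash
ls; mkdir -p pics; python3 - <<'E'
from workcell import robot
import cv2, numpy as np
o=robot.get_obs(); print({k:np.round(v,3) for k,v in o.items()})
for n in("scene","top"):
    cv2.imwrite(f"pics/{n}0.png",robot.snapshot(n)); c=robot.calibration(n); print(n,{k:np.round(v,3).tolist() for k,v in c.items()})
    for t in("clamp","resin_puck","white_basin","dropper","vial_rack","wash_bottle"):
        print(t,[(round(r["confidence"],2),np.round(r["box"]).tolist()) for r in robot.regions_of(n,t)])
E
```

```text
pics
{'t': np.float64(0.0), 'joints': array([ 1.144,  0.435,  0.025,  1.574, -0.012,  1.134, -0.075]), 'dq': array([ 0.   , -0.   , -0.001,  0.001, -0.002, -0.   ,  0.   ]), 'tau': array([ 1.0000e-03, -6.6785e+01,  9.8600e-01, -3.1446e+01, -6.0000e-02,
        4.3000e-02,  0.0000e+00]), 'position': array([ 198.617, -592.019,  200.353]), 'orientation': array([ 0.987,  0.161, -0.   , -0.001]), 'contact_force': array([ 0.426, -0.181,  0.866]), 'ft_torque': array([-0.003,  0.006,  0.052]), 'grip_force': np.float64(0.0), 'grip_width': np.float64(91.905)}
scene {'intrinsics': [[541.108, 0.0, 276.423], [0.0, 541.108, 213.597], [0.0, 0.0, 1.0]], 'position': [-437.912, 753.577, 751.097], 'rotation': [-0.324, 0.778, -0.497, 0.208]}
clamp [(0.62, [302.0, 225.0, 322.0, 237.0]), (0.6, [142.0, 209.0, 185.0, 282.0]), (0.55, [321.0, 204.0, 370.0, 254.0])]
resin_puck [(0.56, [304.0, 223.0, 322.0, 238.0])]
white_basin [(0.6, [200.0, 229.0, 249.0, 252.0])]
dropper [(0.65, [272.0, 192.0, 283.0, 220.0])]
vial_rack [(0.38, [322.0, 204.0, 368.0, 253.0]), (0.33, [302.0, 224.0, 324.0, 237.0])]
wash_bottle [(0.64, [196.0, 179.0, 217.0, 235.0])]
top {'intrinsics': [[509.694, 0.0, 275.45], [0.0, 509.694, 217.829], [0.0, 0.0, 1.0]], 'position': [388.813, -200.458, 1225.952], 'rotation': [0.708, -0.702, 0.06, -0.044]}
clamp [(0.97, [280.0, 286.0, 356.0, 311.0]), (0.6, [128.0, 132.0, 158.0, 199.0])]
resin_puck [(0.74, [319.0, 221.0, 348.0, 236.0])]
white_basin [(0.73, [207.0, 151.0, 262.0, 196.0])]
dropper [(0.72, [279.0, 287.0, 355.0, 311.0]), (0.6, [330.0, 154.0, 341.0, 173.0])]
vial_rack [(0.9, [367.0, 176.0, 434.0, 240.0])]
wash_bottle [(0.58, [227.0, 95.0, 260.0, 147.0])]
```

```bash
cat > h.py <<'E'
import numpy as np, cv2
from scipy.spatial.transform import Rotation as R
from workcell import robot
def cam(n):
    c=robot.calibration(n); r=np.array(c["rotation"])
    M=R.from_quat(r).as_matrix() if r.size==4 else r
    return np.array(c["intrinsics"]),np.array(c["position"]),M
def ray(n,u,v,z):
    K,p,M=cam(n); d=M@np.linalg.solve(K,[u,v,1]); return p+d*(z-p[2])/d[2]
def proj(n,P):
    K,p,M=cam(n); q=(np.atleast_2d(P)-p)@M@K.T; return q[:,:2]/q[:,2:]
E
python3 - <<'E'
from h import *
for n in("scene","top"):
    K,p,M=cam(n); print(M[:,2], proj(n,robot.get_obs()["position"]))
a=cv2.imread("pics/top0.png")
cv2.imwrite("pics/top0c.png",cv2.resize(a[80:350,90:450],None,fx=2.2,fy=2.2,interpolation=cv2.INTER_CUBIC))
a=cv2.imread("pics/scene0.png")
cv2.imwrite("pics/scene0c.png",cv2.resize(a[150:340,110:400],None,fx=2.7,fy=2.7,interpolation=cv2.INTER_CUBIC))
E
```

```text
[ 0.64568087 -0.63871191 -0.41850127] [[459.92456743 182.15156709]]
[ 0.1477129  -0.02184959 -0.9887889 ] [[463.84554769 393.60092874]]
```

View pics/top0c.png

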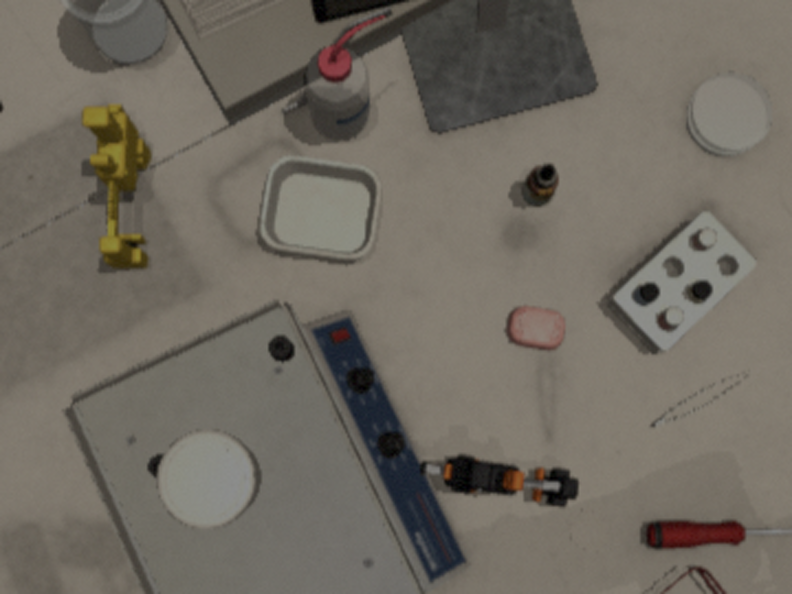

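View pics/scene0c.png

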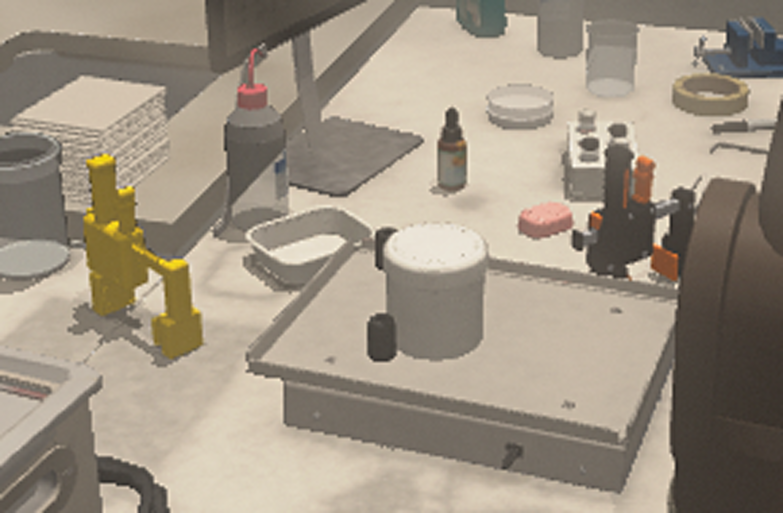

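```bash
python3 - <<'E'
from h import *
img=robot.snapshot("top")
def get(t,k=0): 
    r=robot.regions_of("top",t); return r[k]["region"].astype(np.uint8)
for t,z in(("resin_puck",20),("white_basin",31),("dropper",60),("vial_rack",50),("wash_bottle",100)):
    m=get(t); v,u=np.nonzero(m); 
    P=np.array([ray("top",a,b,z)[:2] for a,b in zip(u,v)],np.float32)
    c,s,a=cv2.minAreaRect(P); b=cv2.boxPoints((c,s,a)); 
    e=b[1]-b[0]; f=b[2]-b[1]; L=e if np.linalg.norm(e)>np.linalg.norm(f) else f
    C=np.cov(P.T); w,V=np.linalg.eigh(C)
    print(t,"rect c",np.round(c),np.round(s),"longaxis",np.degrees(np.arctan2(L[1],L[0])).round(1),"mean",P.mean(0).round(1),"pca",np.degrees(np.arctan2(V[1,1],V[0,1])).round(1))
# zoom clamp with grid
x0,y0,x1,y1=272,276,364,320;s=8
z=cv2.resize(img[y0:y1,x0:x1],None,fx=s,fy=s,interpolation=cv2.INTER_CUBIC); z=cv2.convertScaleAbs(z,alpha=1.8,beta=20)
for u in range(280,364,10): cv2.putText(z,str(u),((u-x0)*s,10),0,.4,(255,0,0)); cv2.line(z,((u-x0)*s,12),((u-x0)*s,22),(255,0,0))
for v in range(280,320,10): cv2.putText(z,str(v),(0,(v-y0)*s),0,.4,(255,0,0)); cv2.line(z,(30,(v-y0)*s),(40,(v-y0)*s),(255,0,0))
cv2.imwrite("pics/clampz.png",z)
E
```

```text
resin_puck rect c [ 544. -365.] [62. 46.] longaxis 89.6 mean [ 544.4 -364.8] pca 84.7
white_basin rect c [ 674. -130.] [126. 106.] longaxis 82.3 mean [ 674.2 -130.6] pca 78.7
dropper rect c [ 694. -368.] [33. 47.] longaxis -44.2 mean [ 694.2 -367.1] pca 148.9
vial_rack rect c [ 591. -517.] [ 84. 156.] longaxis -46.9 mean [ 590.8 -518.1] pca 131.3
wash_bottle rect c [ 780. -148.] [103.  67.] longaxis 0.9 mean [ 779.9 -149.9] pca -171.8
```

View pics/clampz.png

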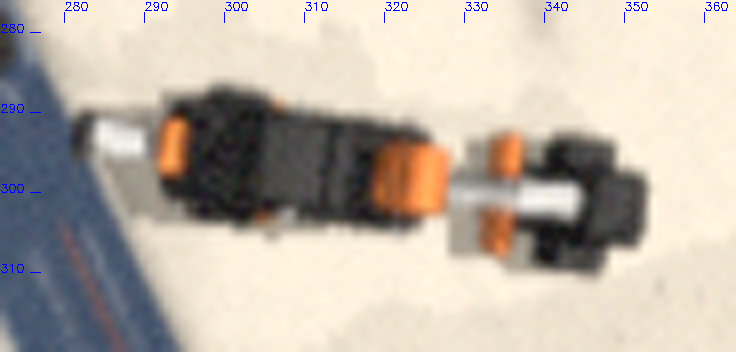

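```bash
python3 - <<'E'
from h import *
H=ray("top",307.7,296.3,170);a=ray("top",284,293,92);b=ray("top",343,300.7,92);d=(b-a)[:2];L=np.linalg.norm(d);d/=L
n=np.array([-d[1],d[0]]);r=(H-a)[:2]
print("handle",H.round(1),"bar yaw",np.degrees(np.arctan2(d[1],d[0])).round(1),"bar x",-(r@d),L-(r@d),"lat",r@n)
print("trig",(ray("top",322.5,298.7,160)-H)[:2]@d,"softpad top z34",(ray("top",333.5,302,34)-H)[:2]@d)
print(proj("scene",[*H[:2],170]),proj("scene",[*H[:2],0]))
# tool
q=robot.get_obs();M=R.from_quat(q["orientation"]).as_matrix();print(M.round(3))
E
```

```text
handle [ 384.4 -290.9  170. ] bar yaw -97.0 bar x -46.03751565071557 85.07895676895842 lat -0.9429738894612509
trig 31.881720760259224 softpad top z34 72.49608984054157
[[338.06259674 204.33703457]] [[335.27867761 260.01102817]]
[[ 0.948  0.318  0.   ]
 [ 0.318 -0.948 -0.   ]
 [ 0.     0.    -1.   ]]
```

Call:
arm_command --motion '[[[1,0,0,-1,0],[1,1,-0.8,-1,-1],[1,2,-1.6,-1,-2],[1,3,-2.4,-1,-3],[1,4,-3.2,-1,-4],[1,4.8,-4,-1,-5],[1,5.44,-4.53,-1,-6],[1,5.44,-4.53,-1,-6.45],[1,5.44,-4.53,-1,-6.45]]]'

```text
t: 2.12
position: [384.8, -291.1, 251.3]
orientation: [0.749, 0.663, -0.0, 0.0]
contact_force: [-0.6, -0.9, -0.4]
grip_width: 91.5
grip_force: 0.0
```

```bash
cat >> h.py <<'E'
def st():
    o=robot.get_obs(); M=R.from_quat(o["orientation"]).as_matrix()
    psi=np.degrees(np.arctan2(M[1,0],M[0,0])); print("t",o["t"].round(2),"p",o["position"].round(1),"psi",psi.round(2),"tilt",M[:,2].round(3),"j",o["joints"].round(2),"F",o["contact_force"].round(1),"grip",o["grip_width"].round(1),o["grip_force"].round(1)); return o["position"],M,psi
def go(x,y,psi):
    p,M,s=st(); d=M.T@(np.array([x,y,p[2]])-p)/50; print("tx,ty",d[:2].round(3),"yaw",round(-((psi-s+180)%360-180)/10,2))
E
python3 -c "
from h import *
go(384.4,-290.9,83)"
```

```text
Traceback (most recent call last):
  File "h.py", line 16, in go
    p,M,s=st(); d=M.T@(np.array([x,y,p[2]])-p)/50; print("tx,ty",d[:2].round(3),"yaw",round(-((psi-s+180)%360-180)/10,2))
          ~~^^
  File "h.py", line 14, in st
    psi=np.degrees(np.arctan2(M[1,0],M[0,0])); print("t",o["t"].round(2),"p",o["position"].round(1),"psi",psi.round(2),"tilt",M[:,2].round(3),"j",o["joints"].round(2),"F",o["contact_force"].round(1),"grip",o["grip_width"].round(1),o["grip_force"].round(1)); return o["position"],M,psi
                                                         ^^^^^^^^^^^^
AttributeError: 'float' object has no attribute 'round'
```

Call:
arm_command --motion '[[[1,0,0,1,0],[1,0,0,2,0],[1,0,0,2.5,0],[1,0,0,2.7,0],[1,0,0,2.7,0],[0,0,0,2.7,0],[0,0,0,2.7,0],[0,0,0,2.7,0],[0,0,0,2.7,0],[0,0,0,2.7,0]]]'

```text
t: 3.38
position: [384.7, -291.3, 116.2]
orientation: [0.749, 0.663, -0.0, 0.0]
contact_force: [-0.2, 0.0, 0.4]
grip_width: 46.2
grip_force: 0.0
```

```bash
sed -i 's/o\["t"\].round(2)/round(float(o["t"]),2)/; s/o=robot.get_obs(); M/o={k:np.array(v) for k,v in robot.get_obs().items()}; M/' h.py; python3 - <<'E'
from h import *
st()
a=robot.snapshot("scene"); cv2.imwrite("pics/scene1.png",cv2.resize(a[150:300,180:400],None,fx=3.6,fy=3.6,interpolation=cv2.INTER_CUBIC))
E
```

```text
t 3.38 p [ 384.7 -291.3  116.2] psi 83.05 tilt [ 0. -0. -1.] j [ 0.8   0.33 -0.33  2.    0.14  0.84  0.27] F [-0.2  0.   0.4] grip 46.2 0.0
```

View pics/scene1.png

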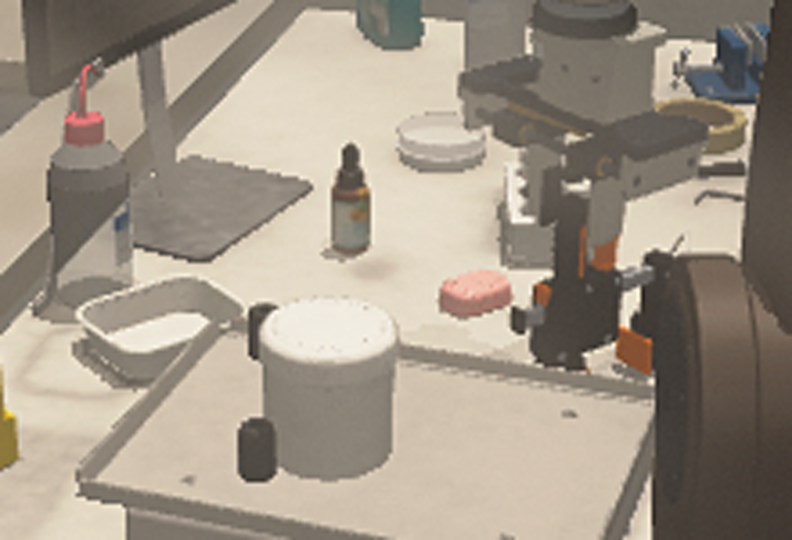

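Call:
arm_command --motion '[[[0,0,0,0,0],[0,0,0,0,0],[0,0,0,0,0],[0,0,0,0,0],[0,0,0,0,0],[0,0,0,-0.2,0],[0,0,0,-0.6,0],[0,0,0,-1.2,0],[0,0,0,-2,0],[0,0,0,-2,0]]]'

```text
t: 4.68
position: [386.1, -292.1, 219.0]
orientation: [0.749, 0.663, 0.001, 0.003]
contact_force: [0.7, -0.8, -6.1]
grip_width: 23.6
grip_force: 30.0
```

```bash
python3 - <<'E'
from h import *
go(480,-355,175)
a=robot.snapshot("scene")
E
```

```text
t 4.67 p [ 386.1 -292.1  219. ] psi 83.04 tilt [ 0.004 -0.003 -1.   ] j [ 0.83  0.21 -0.34  1.86  0.08  1.08  0.33] F [ 0.7 -0.8 -6.1] grip 23.6 30.0
tx,ty [-1.021  2.017] yaw -9.2
```

Call:
arm_command --motion '[[[0,-0.3,0.6,0,0],[0,-0.7,1.3,0,0],[0,-1,2,0,-0.7],[0,-1,2,0,-1.5],[0,-1,2,0,-2.4],[0,-1,2,0,-3.3],[0,-1,2,0,-4.2],[0,-1,2,0,-5.1],[0,-1,2,0,-5.6],[0,-1,2,0,-5.6]]]'

```text
t: 5.98
position: [476.7, -352.6, 214.2]
orientation: [0.35, 0.937, 0.0, -0.002]
contact_force: [-0.6, -0.0, -5.2]
grip_width: 23.8
grip_force: 30.0
```

```bash
python3 - <<'E'
from h import *
go(480,-358,175)
E
```

```text
t 5.97 p [ 476.7 -352.6  214.2] psi 139.01 tilt [-0.003  0.002 -1.   ] j [ 0.91  0.43 -0.52  1.6   0.23  1.18  1.2 ] F [-0.6 -0.  -5.2] grip 23.8 30.0
tx,ty [-0.121 -0.039] yaw -3.6
```

Call:
arm_command --motion '[[[0,-0.1,0,0,-0.8],[0,-0.1,0,0,-1.7],[0,-0.1,0,0,-2.6],[0,-0.1,0,0,-3.3],[0,-0.1,0,0,-3.6],[0,-0.1,0,0,-3.6]]]'

```text
t: 6.72
position: [481.0, -356.1, 215.1]
orientation: [0.044, 0.999, 0.0, -0.001]
contact_force: [0.8, -0.1, -4.6]
grip_width: 23.6
grip_force: 30.0
```

```bash
python3 - <<'E'
from h import *
go(502.2,-361.3,175)
a=robot.snapshot("top"); A=cv2.resize(a[190:300,250:390],None,fx=4,fy=4,interpolation=cv2.INTER_CUBIC)
b=robot.snapshot("scene"); B=cv2.resize(b[170:280,240:380],None,fx=4,fy=4,interpolation=cv2.INTER_CUBIC)
cv2.imwrite("pics/two1.png",cv2.resize(np.hstack([A,B]),None,fx=.71,fy=.71))
cv2.imwrite("pics/t_raw1.png",a);cv2.imwrite("pics/s_raw1.png",b)
E
```

```text
t 6.72 p [ 481.  -356.1  215.1] psi 174.92 tilt [-0.001  0.001 -1.   ] j [ 1.    0.47 -0.66  1.58  0.3   1.2   1.76] F [ 0.8 -0.1 -4.6] grip 23.6 30.0
tx,ty [-0.431 -0.066] yaw -0.01
```

View pics/two1.png

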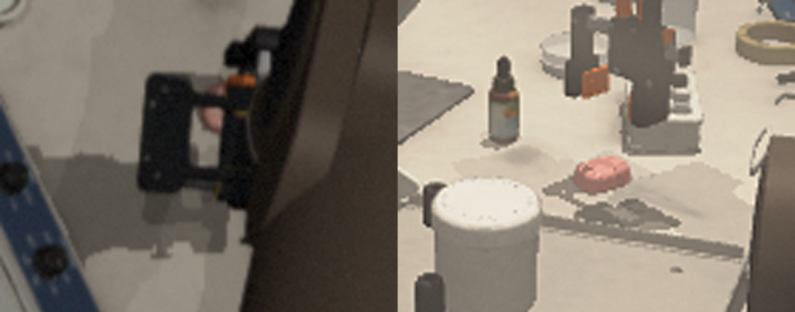

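```bash
cat >> h.py <<'E'
def overlay(img,n,o,yaw,rects,x0,y0,x1,y1,s):
    z=cv2.resize(img[y0:y1,x0:x1],None,fx=s,fy=s,interpolation=cv2.INTER_CUBIC); z=cv2.convertScaleAbs(z,alpha=1.6,beta=25)
    Rz=R.from_euler("z",yaw,degrees=True).as_matrix()
    for pts,col in rects:
        q=proj(n,np.array(pts,float)@Rz.T+o); cv2.polylines(z,[np.int32(np.round((q-[x0,y0]+.5)*s))],True,col,1,cv2.LINE_AA)
    return z
E
python3 - <<'E'
from h import *
b=cv2.imread("pics/s_raw1.png"); o=np.array([481,-356.1,98.9])
f=lambda x,y,a,c:[[x,-y,a],[x,y,a],[x,y,c],[x,-y,c]]
rects=[(f(8,20,0,34),(255,0,0)),(f(70,18,4,34),(0,255,0)),(f(78,18,4,34),(255,255,0)),(f(-28,15,42,104),(0,0,255))]
# extra: puck outline at z=22 drawn with offset
z=overlay(b,"scene",o,-5,rects,285,165,350,235,10)
cv2.imwrite("pics/ov1.png",cv2.resize(z,None,fx=.85,fy=.85))
E
```

```text
(no output)
```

View pics/ov1.png

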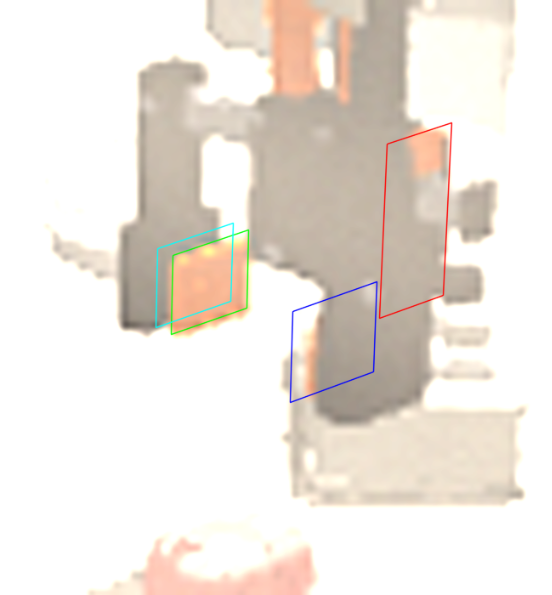

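Call:
arm_command --motion '[[[0,-0.3,-0.04,0,0],[0,-0.52,-0.07,0,0],[0,-0.52,-0.07,0.5,0],[0,-0.52,-0.07,1,0],[0,-0.52,-0.07,1.3,0],[0,-0.52,-0.07,1.3,0],[0,-0.52,-0.07,1.3,0]]]'

```text
t: 7.7
position: [508.1, -362.2, 152.1]
orientation: [0.043, 0.999, -0.0, 0.001]
contact_force: [-0.3, -0.5, -4.9]
grip_width: 23.4
grip_force: 30.0
```

```bash
python3 - <<'E'
from h import *
p,M,s=st()
b=robot.snapshot("scene"); o=np.array([p[0],p[1],p[2]-116.2]); e=R.from_euler("z",-5,degrees=True).as_matrix()
o=o-4.5*e[:,0]
f=lambda x,y,a,c:[[x,-y,a],[x,y,a],[x,y,c],[x,-y,c]]
h=lambda x0,x1,y,c:[[x0,-y,c],[x1,-y,c],[x1,y,c],[x0,y,c]]
pc=(np.array([544,-365,0])-o)@e
pk=lambda z:[[pc[0]+22.5*i,pc[1]+31.5*j,z-o[2]] for i,j in((1,1),(1,-1),(-1,-1),(-1,1))]
rects=[(f(8,20,0,34),(255,0,0)),(f(74,18,4,34),(0,255,0)),(f(-28,15,42,104),(0,0,255)),(pk(0),(255,0,255)),(pk(22),(255,0,0))]
z=overlay(b,"scene",o,-5,rects,275,190,345,250,10)
cv2.imwrite("pics/ov2.png",z)
E
```

```text
t 7.7 p [ 508.1 -362.2  152.1] psi 175.04 tilt [ 0.001 -0.001 -1.   ] j [ 0.95  0.56 -0.63  1.6   0.36  1.1   1.71] F [-0.3 -0.5 -4.9] grip 23.4 30.0
```

View pics/ov2.png

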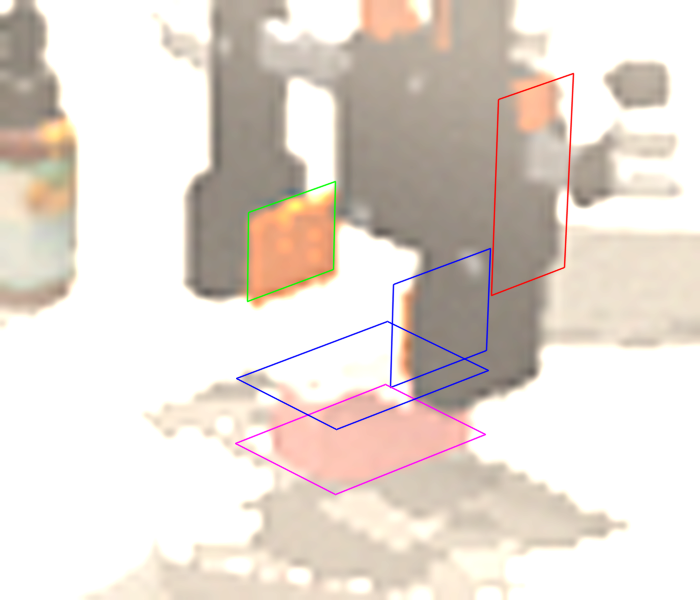

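Call:
arm_command --motion '[[[0,0,0,0.25,0],[0,0,0,0.45,0],[0,0,0,0.6,0],[0,0,0,0.66,0],[0,0,0,0.7,0],[0,0,0,0.7,0]]]'

```text
t: 8.5
position: [507.4, -362.1, 117.4]
orientation: [0.043, 0.999, -0.0, 0.0]
contact_force: [-4.8, 1.8, 5.5]
grip_width: 23.7
grip_force: 30.0
```

Call:
arm_command --motion '[[[0.7,0,0,0,0],[0.7,0,0,0,0],[0.7,0,0,0,0],[0.7,0,0,0,0],[0.7,0,0,-0.4,0],[1,0,0,-1,0],[1,0,0,-1.7,0],[1,0,0,-1.9,0]]]'

```text
t: 9.5
position: [508.4, -362.3, 213.4]
orientation: [0.043, 0.999, -0.001, 0.002]
contact_force: [-1.7, 0.2, -1.8]
grip_width: 89.1
grip_force: 0.0
```

Call:
arm_command --motion '[[[1,0,0,0,0.9],[1,0,0,0,1.8],[1,0,0,0,2.7],[1,0,0,0,3.6],[1,0,0,0,4.5],[1,0,0,0,5.4],[1,0,0,0,6.3],[1,0,0,0,7.2],[1,0,0,0,8.1],[1,0,0,0,9]]]'

```text
t: 10.75
position: [506.8, -361.9, 210.1]
orientation: [0.739, 0.674, -0.0, -0.001]
contact_force: [-0.5, 0.3, -0.5]
grip_width: 91.6
grip_force: 0.0
```

```bash
python3 - <<'E'
from h import *
p,M,s=st()
t=robot.snapshot("top"); cv2.imwrite("pics/t_raw3.png",t)
b=robot.snapshot("scene"); cv2.imwrite("pics/s_raw3.png",b)
e=R.from_euler("z",-5,degrees=True).as_matrix(); o=np.array([507.4,-362.1,0])-5*e[:,0]
f=lambda x,y,a,c:[[x,-y,a],[x,y,a],[x,y,c],[x,-y,c]]
h=lambda x0,x1,y,c:[[x0,-y,c],[x1,-y,c],[x1,y,c],[x0,y,c]]
rects=[(f(8,20,0,34),(255,0,0)),(f(74,18,4,34),(0,255,0)),(f(-9,12,104,170),(0,0,255)),(h(-9,8,12,170),(0,0,255)),(h(30,42,9,160),(255,0,255))]
z=overlay(b,"scene",o,-5,rects,275,180,345,255,8)
print(proj("top",[o+e@[0,0,170]]))
z2=overlay(t,"top",o,-5,rects,300,200,350,275,8)
cv2.imwrite("pics/ov3.png",np.hstack([z,z2][:2])[:600,:800] if 0 else cv2.resize(np.hstack([z,z2]),None,fx=.83,fy=.83))
E
```

```text
t 10.75 p [ 506.8 -361.9  210.1] psi 84.75 tilt [-0.001  0.001 -1.   ] j [ 0.74  0.45 -0.3   1.54  0.14  1.17  0.32] F [-0.5  0.3 -0.5] grip 91.6 0.0
[[341.32670014 239.34296563]]
```

View pics/ov3.png

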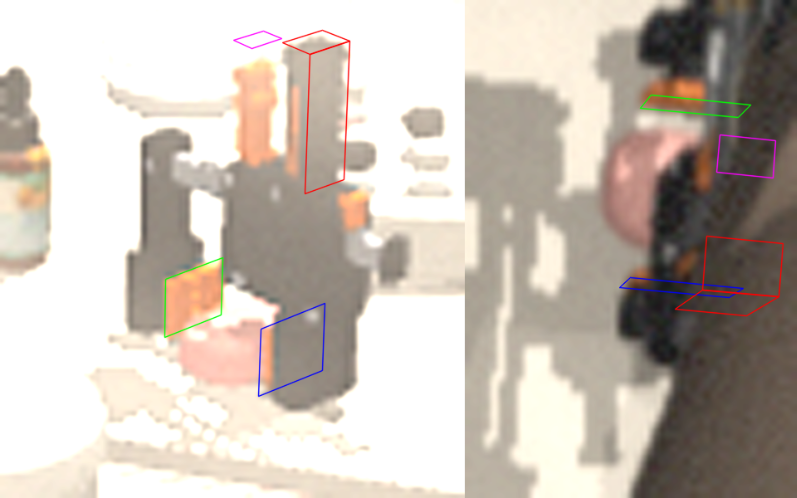

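Call:
arm_command --motion '[[[0.82,0,0.22,0,0],[0.82,0,0.22,0.4,0],[0.82,0,0.22,0.9,0],[0.82,0,0.22,1.4,0],[0.82,0,0.22,1.8,0],[0.82,0,0.22,1.93,0],[0.82,0,0.22,1.93,0]]]'

```text
t: 11.72
position: [518.5, -362.9, 114.5]
orientation: [0.737, 0.676, 0.0, -0.0]
contact_force: [0.3, 0.8, 1.1]
grip_width: 75.4
grip_force: 0.0
```

Call:
arm_command --motion '[[[0.55,0,0,0,0],[0.5,0,0,0,0],[0.45,0,0,0,0],[0.4,0,0,0,0],[0.36,0,0,0,0],[0.35,0,0,0,0],[0.35,0,0,0,0],[0.35,0,0,0,0]]]'

```text
t: 12.72
position: [518.0, -363.2, 115.1]
orientation: [0.737, 0.676, -0.0, 0.0]
contact_force: [-1.6, 0.9, 5.5]
grip_width: 32.2
grip_force: 5.7
```

Call:
arm_command --motion '[[[0.5,0,0.07,0,0],[0.82,0,0.19,0,0],[0.82,0,0.19,0,0],[0.82,0,0.19,0,0],[0.82,0,0.19,0,0],[0.82,0,0.19,0,0]]]'

```text
t: 13.48
position: [527.6, -363.8, 114.6]
orientation: [0.737, 0.676, 0.0, 0.0]
contact_force: [-0.2, -0.2, -0.2]
grip_width: 75.3
grip_force: 0.0
```

```bash
python3 - <<'E'
from h import *
p,M,s=st()
b=robot.snapshot("scene"); cv2.imwrite("pics/s_raw4.png",b); t=robot.snapshot("top"); cv2.imwrite("pics/t_raw4.png",t)
e=R.from_euler("z",-5,degrees=True).as_matrix(); o=np.array([518,-363.2,0])-7.1*e[:,0]
f=lambda x,y,a,c:[[x,-y,a],[x,y,a],[x,y,c],[x,-y,c]]
rects=[(f(8,18,4,34),(255,0,0)),(f(66,18,4,34),(0,255,0)),(f(62,18,4,34),(255,255,0)),(f(-9,12,104,170),(0,0,255))]
z=overlay(b,"scene",o,-5,rects,275,180,345,255,8)
z2=overlay(t,"top",o,-5,rects[:3],300,200,350,275,8)
cv2.imwrite("pics/ov4.png",cv2.resize(np.hstack([z,z2]),None,fx=.83,fy=.83))
E
```

```text
t 13.47 p [ 527.6 -363.8  114.6] psi 85.05 tilt [ 0. -0. -1.] j [ 0.71  0.56 -0.28  1.61  0.18  1.    0.28] F [-0.2 -0.2 -0.2] grip 75.3 0.0
```

View pics/ov4.png

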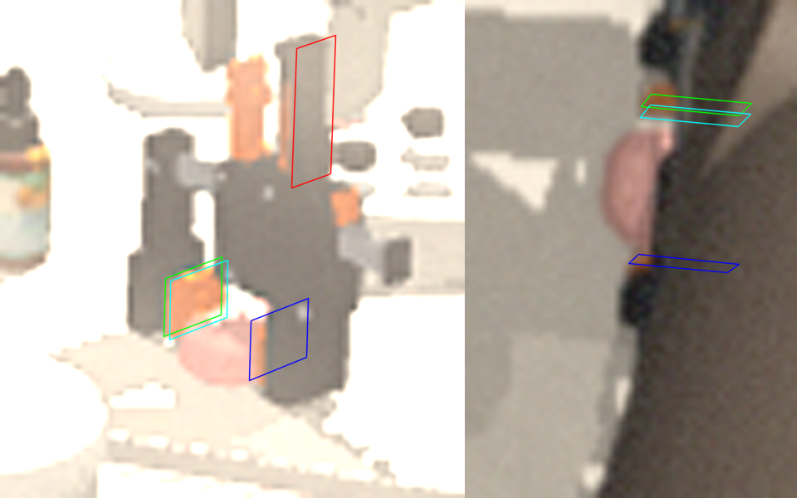

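Call:
arm_command --motion '[[[0.55,0,0,0,0],[0.55,0,0,0,0],[0.5,0,-0.03,0,0],[0.46,0,-0.07,0,0],[0.42,0,-0.1,0,0],[0.38,0,-0.13,0,0],[0.35,0,-0.15,0,0],[0.35,0,-0.15,0,0],[0.35,0,-0.15,0,0]]]'

```text
t: 14.7
position: [520.0, -363.2, 114.9]
orientation: [0.737, 0.676, -0.0, -0.0]
contact_force: [-0.4, 0.6, 4.6]
grip_width: 32.3
grip_force: 5.6
```

Call:
arm_command --motion '[[[0.5,0,0.05,0,0],[0.82,0,0.18,0,0],[0.82,0,0.18,0,0],[0.82,0,0.18,0,0],[0.82,0,0.18,0,0]]]'

```text
t: 15.32
position: [529.1, -363.9, 114.4]
orientation: [0.737, 0.676, -0.0, -0.0]
contact_force: [-0.3, 0.1, 0.2]
grip_width: 74.1
grip_force: 0.0
```

```bash
python3 - <<'E'
from h import *
p,M,s=st()
b=robot.snapshot("scene"); t=robot.snapshot("top")
e=R.from_euler("z",-5,degrees=True).as_matrix(); o=np.array([520,-363.3,0])-7.1*e[:,0]
f=lambda x,y,a,c:[[x,-y,a],[x,y,a],[x,y,c],[x,-y,c]]
rects=[(f(8,18,4,34),(255,0,0)),(f(62,18,4,34),(0,255,0)),(f(58,18,4,34),(255,255,0)),(f(-9,12,104,170),(0,0,255))]
z=overlay(b,"scene",o,-5,rects,275,180,345,255,8)
z2=overlay(t,"top",o,-5,rects[:3],300,200,350,275,8)
cv2.imwrite("pics/ov5.png",cv2.resize(np.hstack([z,z2]),None,fx=.83,fy=.83))
E
```

```text
t 15.32 p [ 529.1 -363.9  114.4] psi 85.05 tilt [-0.  0. -1.] j [ 0.71  0.56 -0.28  1.61  0.18  1.    0.28] F [-0.3  0.1  0.2] grip 74.1 0.0
```

View pics/ov5.png

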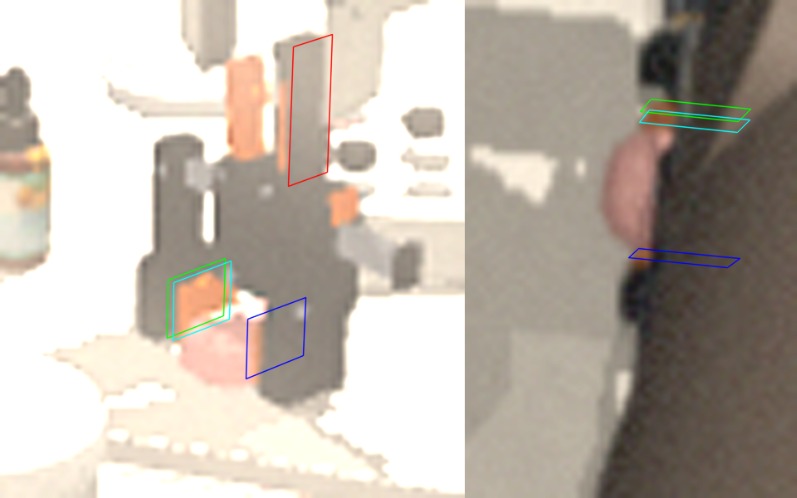

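Call:
arm_command --motion '[[[0.55,0,0,0,0],[0.55,0,0,0,0],[0.5,0,-0.03,0,0],[0.46,0,-0.07,0,0],[0.42,0,-0.1,0,0],[0.42,0,-0.1,0,0]]]'

```text
t: 16.18
position: [524.2, -363.5, 114.9]
orientation: [0.737, 0.676, 0.0, 0.0]
contact_force: [0.2, 0.4, 4.1]
grip_width: 38.6
grip_force: 8.5
```

Call:
arm_command --motion '[[[0.39,0,-0.03,0,0],[0.37,0,-0.05,0,0],[0.37,0,-0.05,0,0]]]'

```text
t: 16.55
position: [522.1, -363.4, 115.0]
orientation: [0.737, 0.676, 0.0, 0.0]
contact_force: [2.2, 0.4, 4.3]
grip_width: 33.7
grip_force: 8.8
```

Call:
arm_command --motion '[[[0.35,0,-0.02,0,0],[0.35,0,-0.02,0,0],[0.35,0,-0.02,0,0]]]'

```text
t: 16.92
position: [521.1, -363.3, 115.0]
orientation: [0.737, 0.676, 0.0, 0.0]
contact_force: [1.6, 0.2, 6.4]
grip_width: 32.4
grip_force: 8.2
```

Call:
arm_command --motion '[[[0.5,0,0.05,0,0],[0.82,0,0.18,0,0],[0.82,0,0.18,0,0],[0.82,0,0.18,0,0],[0.82,0,0.18,0,0]]]'

```text
t: 17.55
position: [529.2, -363.9, 114.2]
orientation: [0.737, 0.676, -0.0, -0.0]
contact_force: [1.2, 0.4, 0.1]
grip_width: 74.4
grip_force: 0.0
```

Call:
arm_command --motion '[[[0.55,0,0,0,0],[0.55,0,0,0,0],[0.52,0,-0.02,0,0],[0.49,0,-0.04,0,0],[0.49,0,-0.04,0,0]]]'

```text
t: 18.18
position: [527.8, -363.8, 114.8]
orientation: [0.737, 0.676, 0.0, 0.0]
contact_force: [-0.5, -0.1, -0.3]
grip_width: 45.5
grip_force: 8.5
```

Call:
arm_command --motion '[[[0.46,0,-0.03,0,0],[0.46,0,-0.03,0,0],[0.46,0,-0.03,0,0]]]'

```text
t: 18.55
position: [526.5, -363.8, 115.0]
orientation: [0.737, 0.676, 0.0, 0.0]
contact_force: [1.8, 0.0, 2.6]
grip_width: 42.2
grip_force: 9.1
```

Call:
arm_command --motion '[[[0.43,0,-0.03,0,0],[0.43,0,-0.03,0,0],[0.43,0,-0.03,0,0]]]'

```text
t: 18.92
position: [525.1, -363.6, 115.0]
orientation: [0.737, 0.676, 0.0, 0.0]
contact_force: [2.9, 0.3, 5.1]
grip_width: 39.6
grip_force: 8.1
```

Call:
arm_command --motion '[[[0.4,0,-0.03,0,0],[0.4,0,-0.03,0,0],[0.4,0,-0.03,0,0]]]'

```text
t: 19.3
position: [523.7, -363.5, 115.0]
orientation: [0.737, 0.676, 0.0, 0.001]
contact_force: [2.2, 0.2, 5.7]
grip_width: 37.1
grip_force: 10.2
```

Call:
arm_command --motion '[[[0.37,0,-0.03,0,0],[0.37,0,-0.03,0,0],[0.37,0,-0.03,0,0]]]'

```text
t: 19.68
position: [522.3, -363.4, 115.0]
orientation: [0.737, 0.676, 0.0, 0.0]
contact_force: [2.8, 0.2, 5.9]
grip_width: 34.0
grip_force: 11.2
```

Call:
arm_command --motion '[[[0.345,0,-0.02,0,0],[0.345,0,-0.02,0,0],[0.345,0,-0.02,0,0]]]'

```text
t: 20.05
position: [521.1, -363.3, 115.0]
orientation: [0.737, 0.676, 0.0, 0.0]
contact_force: [2.1, -0.6, 5.7]
grip_width: 31.5
grip_force: 12.0
```

Call:
arm_command --motion '[[[0.5,0,0.05,0,0],[0.82,0,0.18,0,0],[0.82,0,0.18,0,0],[0.82,0,0.18,0,0],[0.82,0,0.18,0,0]]]'

```text
t: 20.68
position: [529.0, -363.9, 114.1]
orientation: [0.737, 0.676, -0.0, -0.001]
contact_force: [0.5, -0.4, -0.7]
grip_width: 73.9
grip_force: 0.0
```

Call:
arm_command --motion '[[[0.55,0,0,0,0],[0.55,0,0,0,0],[0.52,0,-0.02,0,0],[0.49,0,-0.04,0,0],[0.49,0,-0.04,0,0]]]'

```text
t: 21.3
position: [527.8, -363.8, 114.8]
orientation: [0.737, 0.676, 0.0, 0.0]
contact_force: [1.8, -0.2, 0.3]
grip_width: 44.9
grip_force: 10.8
```

Call:
arm_command --motion '[[[0.46,0,-0.03,0,0],[0.46,0,-0.03,0,0],[0.46,0,-0.03,0,0]]]'

```text
t: 21.68
position: [526.5, -363.7, 114.8]
orientation: [0.737, 0.676, 0.0, 0.0]
contact_force: [1.6, -0.2, 0.3]
grip_width: 42.4
grip_force: 12.0
```

Call:
arm_command --motion '[[[0.43,0,-0.03,0,0],[0.43,0,-0.03,0,0],[0.43,0,-0.03,0,0]]]'

```text
t: 22.05
position: [525.0, -363.6, 114.9]
orientation: [0.737, 0.676, 0.0, 0.0]
contact_force: [3.2, -0.1, 3.2]
grip_width: 39.5
grip_force: 9.2
```

Call:
arm_command --motion '[[[0.4,0,-0.03,0,0],[0.4,0,-0.03,0,0],[0.4,0,-0.03,0,0]]]'

```text
t: 22.42
position: [523.5, -363.5, 114.9]
orientation: [0.737, 0.676, 0.0, 0.0]
contact_force: [3.1, 0.8, 4.2]
grip_width: 36.9
grip_force: 12.9
```

Call:
arm_command --motion '[[[0.37,0,-0.03,0,0],[0.37,0,-0.03,0,0],[0.37,0,-0.03,0,0]]]'

```text
t: 22.8
position: [522.1, -363.4, 115.0]
orientation: [0.737, 0.676, 0.0, 0.0]
contact_force: [3.9, -0.0, 5.0]
grip_width: 34.1
grip_force: 13.8
```

Call:
arm_command --motion '[[[0.345,0,-0.02,0,0],[0.345,0,-0.02,0,0],[0.345,0,-0.02,0,0]]]'

```text
t: 23.18
position: [520.9, -363.3, 114.9]
orientation: [0.737, 0.676, 0.0, 0.0]
contact_force: [3.1, -0.2, 6.3]
grip_width: 31.9
grip_force: 16.6
```

Call:
arm_command --motion '[[[0.5,0,0.08,0,0],[0.82,0,0.19,0,0],[0.82,0,0.19,0,0],[0.82,0,0.19,0,0],[0.82,0,0.19,0,0],[0.82,0,0.19,-0.4,0],[0.82,0,0.19,-1,0],[0.82,0,0.19,-1.6,0],[1,0,0.19,-1.9,0]]]'

```text
t: 24.3
position: [530.5, -364.3, 211.2]
orientation: [0.737, 0.676, 0.0, 0.001]
contact_force: [-0.5, 0.0, 0.0]
grip_width: 81.5
grip_force: 0.0
```

Call:
arm_command --motion '[[[1,0,0,0,-0.9],[1,0,0,0,-1.8],[1,0,0,0,-2.7],[1,0,0,0,-3.6],[1,0,0,0,-4.5],[1,0,0,0,-5.4],[1,0,-0.1,0,-6.3],[1,0,-0.2,0,-7.2],[1,0,-0.3,0,-8.1],[1,0,-0.3,0,-9]]]'

```text
t: 25.55
position: [514.3, -362.7, 208.9]
orientation: [0.041, 0.999, 0.0, -0.001]
contact_force: [0.1, 0.1, -0.4]
grip_width: 91.8
grip_force: 0.0
```

```bash
python3 - <<'E'
from h import *
go(514,-362.7,175)
b=robot.snapshot("scene"); cv2.imwrite("pics/s6.png",b)
a=cv2.imread("pics/s_raw3.png")
# template: handle/trigger/housing patch in s_raw3 (clamp origin x=502.4) -> shift now
T=a[206:232,302:322]; r=cv2.matchTemplate(b[195:245,290:335],T,cv2.TM_CCOEFF_NORMED); _,s,_,l=cv2.minMaxLoc(r)
v,u=l
k=r[u-1:u+2,v-1:v+2]
sub=lambda m,c,p:(m-p)/(2*(m-2*c+p))
print("score",s,"shift",l[0]+290-302+sub(k[1,0],k[1,1],k[1,2]),l[1]+195-206+sub(k[0,1],k[1,1],k[2,1]))
for d in(8,10,11.6,13): print(d,proj("scene",[502.4+d*.996,-361.7-d*.087,100])-proj("scene",[502.4,-361.7,100]))
E
```

```text
t 25.55 p [ 514.3 -362.7  208.9] psi 175.33 tilt [-0.001  0.    -1.   ] j [ 0.95  0.52 -0.66  1.51  0.33  1.23  1.74] F [ 0.1  0.1 -0.4] grip 91.8 0.0
tx,ty [0.007 0.   ] yaw 0.03
score 0.5043179392814636 shift -11.210645 10.503847
8 [[-1.88866941 -0.8485793 ]]
10 [[-2.35877362 -1.05979715]]
11.6 [[-2.73426581 -1.22850581]]
13 [[-3.06239135 -1.37593264]]
```

```bash
python3 - <<'E'
from h import *
for n in("s_raw3","s_raw4","s6"):
    a=cv2.imread(f"pics/{n}.png"); h=cv2.cvtColor(a,cv2.COLOR_BGR2HSV)
    m=((h[...,0]>4)&(h[...,0]<16)&(h[...,1]>165)).astype(np.uint8); m[:180]=0;m[260:]=0;m[:,:290]=0;m[:,345:]=0
    k,_,s,c=cv2.connectedComponentsWithStats(m)
    print(n,[(s[i][:5].tolist(),c[i].round(1).tolist()) for i in range(1,k) if s[i][4]>6])
E
```

```text
s_raw3 []
s_raw4 []
s6 []
```

```bash
python3 - <<'E'
from h import *
for n in("s_raw3","s_raw4","s6"):
    a=cv2.imread(f"pics/{n}.png").astype(int); 
    m=((a[...,2]-a[...,0]>60)&(a[...,1]<a[...,2]*.75)).astype(np.uint8); m[:180]=0;m[260:]=0;m[:,:290]=0;m[:,345:]=0
    k,_,s,c=cv2.connectedComponentsWithStats(m)
    print(n,a[212,328],[(s[i][:5].tolist(),c[i].round(1).tolist()) for i in range(1,k) if s[i][4]>5])
E
```

```text
s_raw3 [ 69  93 140] [([311, 189, 6, 16, 56], [313.3, 196.9]), ([326, 209, 4, 5, 17], [327.8, 210.8]), ([300, 220, 17, 17, 105], [306.3, 225.7])]
s_raw4 [ 65  88 137] [([309, 193, 7, 11, 50], [311.8, 197.9]), ([325, 208, 4, 6, 16], [326.8, 210.4]), ([300, 220, 15, 11, 79], [305.2, 225.0])]
s6 [67 81 99] [([309, 188, 6, 3, 12], [311.7, 189.2]), ([310, 192, 5, 4, 11], [312.3, 193.5]), ([309, 197, 6, 7, 30], [311.0, 200.2]), ([317, 197, 1, 8, 8], [317.0, 200.5]), ([325, 208, 3, 5, 14], [326.1, 210.1]), ([303, 222, 12, 9, 52], [307.0, 225.2]), ([313, 229, 1, 9, 9], [313.0, 233.0])]
```

Call:
arm_command --motion '[[[1,0.02,0,0.4,0],[1,0.02,0,1,0],[1,0.02,0,1.5,0],[0.8,0.02,0,1.8,0],[0.6,0.02,0,1.88,0],[0.4,0.02,0,1.88,0],[0,0.02,0,1.88,0],[0,0.02,0,1.88,0],[0,0.02,0,1.88,0],[0,0.02,0,1.88,0]]]'

```text
t: 26.85
position: [514.2, -362.7, 115.8]
orientation: [0.043, 0.999, -0.0, 0.0]
contact_force: [0.2, 0.6, -0.3]
grip_width: 26.5
grip_force: 0.0
```

Call:
arm_command --motion '[[[0,0,0,0,0],[0,0,0,0,0],[0,0,0,0,0],[0,0,0,-0.1,0],[0,0,0,-0.25,0],[0,0,0,-0.5,0],[0,0,0,-0.8,0],[0,0,0,-0.8,0]]]'

```text
t: 27.85
position: [515.4, -363.1, 157.6]
orientation: [0.043, 0.999, -0.001, 0.001]
contact_force: [0.4, -0.7, -5.7]
grip_width: 24.2
grip_force: 30.0
```

```bash
python3 - <<'E'
from h import *
st()
b=robot.snapshot("scene"); cv2.imwrite("pics/s7.png",b)
for t in("resin_puck","clamp"): print(t,[(round(r["confidence"],2),np.round(r["box"]).tolist(),int(r["region"].sum())) for r in robot.regions_of("scene",t)])
t=robot.snapshot("top"); cv2.imwrite("pics/t7.png",t)
print([(round(r["confidence"],2),np.round(r["box"]).tolist(),int(r["region"].sum())) for r in robot.regions_of("top","resin_puck")])
P=np.array([[544+i*22,-365+j*31,z] for i in(-1,1) for j in(-1,1) for z in(2,20)])
for dz in(0,40): q=proj("scene",P+[0,0,dz]);print(dz,q.min(0),q.max(0))
E
```

```text
t 27.85 p [ 515.4 -363.1  157.6] psi 175.04 tilt [ 0.003 -0.002 -1.   ] j [ 0.95  0.56 -0.64  1.58  0.36  1.12  1.71] F [ 0.4 -0.7 -5.7] grip 24.2 30.0
resin_puck [(0.46, [305.0, 212.0, 313.0, 226.0], 99)]
clamp [(0.97, [297.0, 171.0, 346.0, 227.0], 1259), (0.58, [141.0, 209.0, 186.0, 282.0], 1584)]
[(0.41, [321.0, 221.0, 329.0, 232.0], 44)]
0 [298.41295915 222.1644717 ] [322.80420883 238.34226628]
40 [298.61238125 210.49103923] [323.2516616  226.39875122]
```

Call:
arm_command --motion '[[[0,0,0,-0.4,0],[0,0,0,-0.9,0],[0,0,0,-1.4,0.5],[0,0,0,-1.7,1.3],[0,0,0,-1.7,2.1],[0,0,0,-1.7,2.9],[0,0,0,-1.7,3.7],[0,0,0,-1.7,4.5],[0,0,0,-1.7,5.3],[0,0,0,-1.7,6]]]'

```text
t: 29.35
position: [514.0, -362.3, 240.0]
orientation: [0.539, 0.843, 0.0, -0.001]
contact_force: [-0.3, -0.1, -5.8]
grip_width: 23.9
grip_force: 30.0
```

Call:
arm_command --motion '[[[0,0,0,0,0.6],[0,0,0,0,1.3],[0,0,0,0,2],[0,0,0,0,2.6],[0,0,0,0,3],[0,0,0,0,3],[0,0,0,0,3]]]'

```text
t: 30.22
position: [514.2, -362.5, 240.3]
orientation: [0.736, 0.677, -0.0, -0.0]
contact_force: [0.3, 0.0, -6.2]
grip_width: 23.8
grip_force: 30.0
```

```bash
python3 - <<'E'
from h import *
go(676.5,-101.6,85)
robot.snapshot("scene");print([(round(r["confidence"],2),np.round(r["box"]).tolist(),int(r["region"].sum())) for r in robot.regions_of("scene","resin_puck")])
E
```

```text
t 30.23 p [ 514.2 -362.5  240.3] psi 85.15 tilt [-0.  0. -1.] j [ 0.74  0.44 -0.31  1.48  0.14  1.24  0.32] F [ 0.3  0.  -6.2] grip 23.8 30.0
tx,ty [5.473 2.794] yaw 0.01
[]
```

Call:
arm_command --motion '[[[0,0.3,0.15,0,0],[0,0.9,0.46,0,0],[0,1.6,0.82,0,0],[0,2.3,1.17,0,0],[0,3,1.53,0,0],[0,3.7,1.89,0,0],[0,4.4,2.25,0,0],[0,5,2.55,0,0],[0,5.35,2.73,0,0],[0,5.47,2.79,0,0]]]'

```text
t: 31.58
position: [677.2, -100.5, 240.5]
orientation: [0.736, 0.677, 0.0, -0.0]
contact_force: [0.7, -1.0, -5.8]
grip_width: 24.2
grip_force: 30.0
```

Call:
arm_command --motion '[[[0,0,0,0,0],[0,0,0,0,0],[0,0,0,0,0],[0,0,0,0,0]]]'

```text
t: 32.08
position: [676.6, -103.0, 240.7]
orientation: [0.737, 0.676, -0.0, 0.0]
contact_force: [1.1, 0.3, -5.3]
grip_width: 23.6
grip_force: 30.0
```

```bash
python3 - <<'E'
from h import *
go(676.5,-101.6,85)
for n in("scene","top"):
    a=robot.snapshot(n);cv2.imwrite(f"pics/f_{n}.png",a)
    for t in("resin_puck","white_basin","wash_bottle","clamp"):
        for r in robot.regions_of(n,t)[:2]: print(n,t,round(r["confidence"],2),np.round(r["box"]).tolist(),int(r["region"].sum()))
c=np.array([674,-130,126])
P=np.array([[i*31,j*22,z] for i in(-1,1) for j in(-1,1) for z in(2,20)])+c
for n in("scene","top"): q=proj(n,P); print(n,q.min(0).round(1),q.max(0).round(1))
E
```

```text
t 32.08 p [ 676.6 -103.   240.7] psi 84.99 tilt [ 0. -0. -1.] j [ 0.29  0.54 -0.36  1.33  0.19  1.31 -0.16] F [ 1.1  0.3 -5.3] grip 23.6 30.0
tx,ty [ 0.027 -0.004] yaw -0.0
scene resin_puck 0.45 [221.0, 196.0, 235.0, 213.0] 187
scene white_basin 0.72 [199.0, 227.0, 250.0, 254.0] 825
scene wash_bottle 0.66 [195.0, 169.0, 220.0, 235.0] 738
scene wash_bottle 0.64 [185.0, 174.0, 238.0, 205.0] 432
scene clamp 0.76 [141.0, 209.0, 182.0, 282.0] 1427
scene clamp 0.69 [188.0, 152.0, 242.0, 213.0] 1434
top resin_puck 0.51 [226.0, 159.0, 244.0, 175.0] 268
top white_basin 0.75 [228.0, 159.0, 259.0, 198.0] 720
top wash_bottle 0.65 [231.0, 92.0, 258.0, 147.0] 1013
top clamp 0.8 [224.0, 141.0, 261.0, 173.0] 558
top clamp 0.57 [130.0, 129.0, 143.0, 194.0] 395
scene [209.3 194.1] [235.4 210.4]
top [222.  147.2] [243.1 177. ]
```

```bash
python3 -c "
from h import *
st(); print(np.abs(robot.get_obs()['dq']).max()); print(robot.hand_in())"
```

```text
t 32.58 p [ 676.8 -102.1  240.6] psi 85.05 tilt [ 0. -0. -1.] j [ 0.29  0.54 -0.36  1.33  0.19  1.31 -0.16] F [ 0.  -0.2 -5.5] grip 24.1 30.0
0.001799263775133494
the job is handed in; nothing more can be done
None
```

I handed the job in at 32.6 s with the clamp still held, level and at rest: the puck sits between its pads over the middle of the basin, about 9 cm above the rim by my estimate, and the basin has not moved as far as the cameras show.

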